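# Fit the amplifier module and hold the access panel down

### The job

Slide the blue amplifier module, nose first, onto the rail of the cream console until the detent holds it fully home under the black hood and let go of it; then turn the panel's quarter-turn fastener until its white slot lines up with the two red marks, and then press the aluminium access panel flush down onto its frame. Finish while still holding the panel pressed flush with the fingers (do not let go; it springs up again), and leave the module home, the slot aligned and the tape, vial, mouse and carton where they are.

Things in the scene. Friction and masses are not known exactly. Their poses are not given: they have to be found in the camera images.
- module: Loose amplifier module. Grey sled 76 (x) x 48 (y) x 16 mm high; on it a blue box 36 mm wide (y), x -38 to +12 mm, height 16 to 48 mm: grip it by this width. The low nose with brass contacts is the sled's +x end. Notches in the sled's sides at x -10 to 0. Origin: centre of the underside, x to the nose, z up. Mass about 0.17 to 0.35 kg. Starts upright on the bench.
- console: Fixed cream console with blue trim and orange feet, 180 (x) x 380 (y) mm, its flat deck 50 mm above the bench. Origin: centre of its underside on the bench; z up. Along y: rail in the -y half, black terminal block with hood in the middle, access panel in the +y half; all square to these axes.
- rail_home (a point): Point on the deck where the module's origin lies when home, its nose along the console's +y; axes as the console. Aluminium side walls 14 mm high, 51 mm apart (1.5 mm play each side) run from 48 mm before it (-y side) to the terminal block, whose stop face is 39 mm beyond it (1 mm past the nose).
- rail_mouth (a point): Point on the deck, on the rail's centre line at the outer end of the flared entry, 76 mm before rail_home. The flare is about 70 mm wide here and narrows to 51 mm in 30 mm. The deck goes on flat and open for 70 mm further to the console's -y edge.
- hood_edge (a point): Middle of the front edge of the black hood (69 mm wide), at its underside: 20 mm over the deck, 16 mm beyond rail_home. At home the nose lies under it, so the module must slide in along +y. The hood's top is 30 mm over the deck.
- detent (a point): Centre of the rail, 8 mm over the deck, between the two brass spring balls (orange housings, one in each side wall), 5 mm before rail_home. They rub on the sled's sides over the last 43 mm and click into its notches at home; pushing in takes roughly 3 to 6 N, pulling out about 5 N.
- panel: Aluminium access panel 145 (x) x 135 (y) x 5 mm; moves only straight up and down, 10 mm. Origin: centre of its underside, axes as the console. Flush on its black frame: origin 60 mm above the bench; springs lift it to 70 mm. Holding it flush takes about 7 N. Unless the slot is aligned (within about 13 degrees) a cross-bar under the fastener stops it some 6 mm above flush.
- press_pad (a point): Centre of a blue disc, 30 mm across, on the panel's top face (42 mm to +x of the panel's centre): a clear spot to press on. Moves with the panel; axes as the console.
- fastener_grip (a point): Middle of the fastener's black wing, 12 mm above the panel's top face, on its vertical turning axis (30 mm to -x of the panel's centre). The wing is 40 mm long, 12 mm thick and stands 22 mm above the panel, a white slot line along its top. This point's y axis lies along the wing, x across it; it turns with the wing.
- fastener (a joint): Fastener angle, rad: 0 when wing and slot lie along the console's y axis, in line with the two red marks on the panel; grows counter-clockwise seen from above. Starts at about 0.8 to 1.4, so turn it clockwise. It stays where it is left (friction 0.05 N m). Stops at -0.6 and 1.6, so it can be turned too far.
- tape: Bystander: paper tape roll lying flat, 90 mm across, 25 mm high. Origin: centre of its underside.
- vial: Bystander: small amber bottle with black cap, 44 mm across, 85 mm tall. Origin: centre of its underside.
- mouse: Bystander: black computer mouse, 100 x 58 x 30 mm. Origin: centre of its underside.
- carton: Bystander: white carton 60 (x) x 100 (y) x 45 mm. Origin: centre of its underside.
Mind the look-alikes: they are no part of the job. Leave any pink look-alike of the module alone.

How it is judged (in metres and radians):
On the way, in this order (a step that is already met when the one before it is completed fails the run):
1. the module is home on the rail, held by the detent, and let go (x of module in the frame of rail_home between -0.004 and 0.004 m and y of module in the frame of rail_home between -0.003 and 0.003 m and z of module in the frame of rail_home between -0.003 and 0.003 m and angle between the x axis of module and the y axis of console, either way round below 0.08 rad and contact force between the fingers and module below 0.2 N), for 0.2 s.
2. the fastener's slot is lined up with the marks (value of joint fastener between -0.24 and 0.24 rad), for 0.2 s.
At the end, for the whole second after the job is handed in: Module home (3 mm along the rail and in height, 4 mm across, 0.08 rad), at rest and untouched; slot within 0.24 rad of the marks; fingers pushing on the panel or its fastener with over 4 N and the panel within 2 mm of flush, through the last second (all of step 1 and all of step 2 and z of panel in the frame of console between 0.055 and 0.062 m and contact force between the fingers and panel above 4 N and linear speed of module below 0.02 m/s); the arm keeps its last pose, push and grip.
It fails at once if the tape is moved by more than 30 mm or knocked over (distance of tape from where it was at the start of the episode above 0.03 m or angle between tape's own z axis and vertical above 0.5 rad).
It fails at once if the vial is moved by more than 30 mm or knocked over (distance of vial from where it was at the start of the episode above 0.03 m or angle between vial's own z axis and vertical above 0.5 rad).
It fails at once if the mouse is moved by more than 30 mm or knocked over (distance of mouse from where it was at the start of the episode above 0.03 m or angle between mouse's own z axis and vertical above 0.5 rad).
It fails at once if the carton is moved by more than 30 mm or knocked over (distance of carton from where it was at the start of the episode above 0.03 m or angle between carton's own z axis and vertical above 0.5 rad).
It also fails if it takes over 58 s, if anything falls off the work surface, if the arm or the gripper's body presses on something with over 40 N, if the wrist force passes 120 N, or if a joint passes its speed limit or range.

### The arm

A 6-joint arm with a two-finger parallel gripper is mounted at the origin on the work surface. World frame = base frame: x ahead of the robot, y to its left, z up, the work surface at z = 0. Lengths are in m, angles in degrees, forces in N, time in s.
With the tool pointing down it reaches from about 0.325 to 0.9 m from the base axis. Payload 6.1 kg.
Tool frame: the origin (TCP) lies on the centre line of the jaws, within the pads' length; the fingertips stand finger_overhang ahead of it and the grasp point (between the pads) lies 3 mm ahead of it (finger_overhang is the distance from the TCP to the fingertips, in m); z points along the fingers, y is the line along which they close (so a half turn about z gives the same grasp; the last joint's range is limited). The gripper opens to 87 mm and grips with 3 to 60 N. Pads are 19 mm wide; open, the fingers measure 117 mm over their backs; the gripper's body (75 mm by 190 mm) begins 51 mm behind the grasp point.
Start: joints at [-7.225, 12.628, 87.462, -0, 79.91, -7.225], TCP at [0.625, -0, 0.245] pointing down, gripper open.
Joint ranges: [-170.65, 170.65], [-52.31, 119.04], [5.05, 147.46], [-71.25, 251.25], [11.57, 151.72], [-153.62, 153.62]. Speed limits (degrees/s): [147.25, 147.25, 172.46, 180, 180, 180].

### API

Orientations are given as [roll, pitch, yaw] about the fixed x, y, z axes, in that order (R = Rz(yaw) Ry(pitch) Rx(roll)).
In Python, from bench import * gives the robot as it stands. The module is installed in compiled form; this text tells all that it offers.
- The arm moves only by the tool servo_tool, never from a script. Its argument "moves" is text: rows parted by semicolons, each of 6 numbers parted by spaces: the shift along the tool's x, y, z in units of 0.06 m (1.0 is 0.06 m), then the turn, a rotation vector about the tool's x, y, z in units of 8 degrees (1.0 is 8 degrees). In form: x y z ax ay az; .... A call has 1 to 10 rows; each row shifts and turns the commanded pose from where the row before left it, along the tool's axes as they then stand; what a row does not reach is not made up. A row lasts 1/8 s, in which the tool goes at most 62.5 mm and 10.7 degrees, less where a joint would pass 70% of its speed; a pose out of reach is approached as far as the arm can. A call with a number of a shift or a turn outside -1 to 1 is refused whole. A call with a gripper value outside its range is refused whole. "jaw" is the opening, from -1 (shut) to 1 (fully open), set as the call begins (left out, the last holds). The fingers move at their own pace and stop on an object; "newtons" is the grip in N (left out, the last holds). Time passes only in rows, so rows that do not move let the fingers close. It gives the time, the measured TCP pose, the force, the opening and the grip force at its end, in the units of the state.
- get_obs(): the state, without advancing time (a new reading comes with each control period).
- get_image(name): name is "scene" or "side" or "wrist"; returns (picture, depth): 480x640x3 uint8, red, green, blue; 480x640 float32, m along the optical axis (not along the pixel's ray), 0 where there is no reading.
- get_calibration(name): a dict with "fx", "fy", "cx", "cy" (pixels), "pose" (4x4, takes a point from camera to world coordinates); the wrist camera has in their place "tool_from_camera" (4x4, takes a point from camera to tool coordinates, whose origin is the TCP and whose axes are the flange's). Camera axes: x right, y down, z forward; pixel columns grow to the right and rows downward; lengths in m; the calibration is good to about 2 mm. A picture is of the moment at which its call begins: read the wrist's pose just before it. get_calibration takes no time and is no camera call.
- close_job(): hands the job in; it is judged then, once.
The state is a dict: "clock": time; "joints": joint angles; "dq": joint speeds; "joint_torque": joint torques, N m; "ee_pos": TCP position; "tcp_rot": TCP orientation; "contact_force": force on the tool from outside, world axes, zero at the start; "torque": the same for the moment, N m; "finger_gap": opening from 0.0 (shut) to 1.0 (fully open); "grasp_force": force on a finger pad.
Only numpy, scipy, OpenCV 4.12 (cv2) and the standard library are available. Lean on these libraries where they do the work, as an engineer would, in place of code of your own. Each camera call takes 0.05 s, during which the arm holds its last target. There are 200 camera calls.

## Working session

There is one attempt and no reset: what is moved stays moved. The work goes in short steps, Python scripts to look and compute and a tool call to move; the robot and the scene stay as the last step left them, time stands still between calls to the robot, and variables do not carry over. Pictures are saved under pics/ and viewed, at most 10 in all, crops included, and the job is handed in when it is done.

Besides the shell and the picture viewer there is one more tool, called after "Request:" by a JSON object that holds its "name" and its "arguments", one argument or row to a line. servo_tool: Moves the arm, as the interface text tells. Shifts and turns lie within -1 to 1; 1 stands for 0.06 m of shift or 8 degrees of turn. Its arguments: {"type":"object","properties":{"moves":{"type":"string"},"jaw":{"type":"number"},"newtons":{"type":"number"}},"required":["moves"]}

```bash
mkdir -p pics; cat > h.py <<'E'
from bench import *
import numpy as np, cv2
from scipy.spatial.transform import Rotation as R
def T():
    o=get_obs(); M=np.eye(4); M[:3,3]=o["ee_pos"]; M[:3,:3]=R.from_euler('xyz',o["tcp_rot"],degrees=True).as_matrix(); return M
def cam(n):
    c=get_calibration(n)
    P=c["pose"] if "pose" in c else T()@np.array(c["tool_from_camera"])
    return c,np.array(P)
def shot(n):
    c,P=cam(n); im,d=get_image(n); return im,d,c,P
def ray(uv,c,P):
    d=P[:3,:3]@np.array([(uv[0]-c["cx"])/c["fx"],(uv[1]-c["cy"])/c["fy"],1]); return P[:3,3],d
def onz(uv,z,c,P):
    o,d=ray(uv,c,P); return o+d*(z-o[2])/d[2]
def cloud(d,c,P):
    v,u=np.mgrid[:480,:640]; p=np.stack([(u-c["cx"])/c["fx"]*d,(v-c["cy"])/c["fy"]*d,d],-1)
    return p@P[:3,:3].T+P[:3,3]
E
python3 - <<'E'
from h import *
o=get_obs(); print(o)
for n in ("scene","side","wrist"):
    im,d,c,P=shot(n); cv2.imwrite(f"pics/{n}0.png",im[...,::-1]); np.savez(f"{n}0.npz",im=im,d=d,P=P)
    print(n,{k:np.round(v,3).tolist() for k,v in c.items()})
E
```

```text
{'clock': 0.0, 'joints': array([-7.22588013e+00,  1.26728711e+01,  8.75233537e+01, -1.09940550e-03,
        7.99117505e+01, -7.22710357e+00]), 'dq': array([ 0.04009516,  0.03368598, -0.04678449, -0.01048243,  0.01466962,
       -0.01339117]), 'joint_torque': array([-1.67445501e-05, -4.94609964e+01, -3.87383544e+01,  6.99962187e-02,
        5.70271199e-02, -1.42064664e-04]), 'ee_pos': array([6.24434578e-01, 5.21304484e-05, 2.43485131e-01]), 'tcp_rot': array([-1.79892746e+02, -1.25101188e-02,  9.00014053e+01]), 'contact_force': array([ 0.11791523, -0.05928419, -1.19868418]), 'torque': array([-0.02454116,  0.01491588,  0.02111852]), 'grasp_force': 0.0, 'finger_gap': 0.9985645675157799}
scene {'fx': 514.478, 'fy': 514.478, 'cx': 321.429, 'cy': 231.429, 'pose': [[-0.767, 0.487, -0.418, 1.083], [0.642, 0.584, -0.497, 0.572], [0.002, -0.65, -0.76, 0.941], [0.0, 0.0, 0.0, 1.0]]}
side {'fx': 470.992, 'fy': 470.992, 'cx': 322.072, 'cy': 239.23, 'pose': [[0.918, -0.304, 0.254, 0.288], [-0.396, -0.675, 0.623, -0.703], [-0.018, -0.672, -0.74, 0.969], [0.0, 0.0, 0.0, 1.0]]}
wrist {'fx': 401.767, 'fy': 401.767, 'cx': 310.859, 'cy': 237.7, 'tool_from_camera': [[0.001, -0.97, -0.243, 0.067], [1.0, 0.001, -0.0, 0.0], [0.0, -0.243, 0.97, -0.14], [0.0, 0.0, 0.0, 1.0]]}
```

View pics/scene0.png

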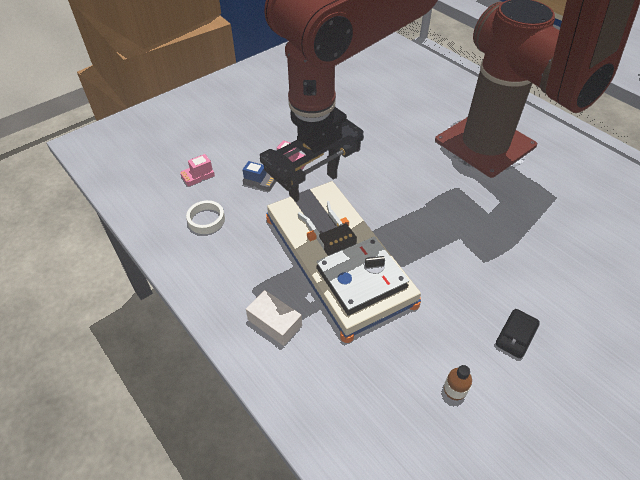

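View pics/side0.png

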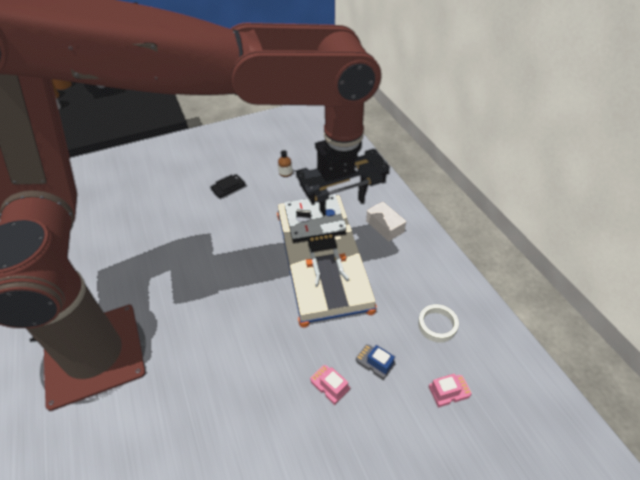

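View pics/wrist0.png

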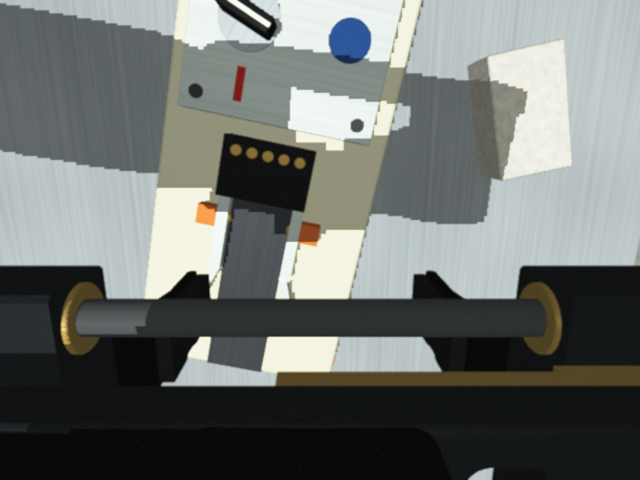

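Candidates for the module: blue box at scene (258,172) / side (377,358). The pink look-alikes are at scene (198,168) and (290,152), side (331,383) and (449,388). The blue box matches the description, so I'll check it in a crop and measure.

```bash
python3 - <<'E'
from h import *
D={n:np.load(f"{n}0.npz") for n in("scene","side","wrist")}
big=[]
for n,(u,v) in {"scene":(260,172),"side":(377,358)}.items():
    im=D[n]["im"]; big.append(cv2.resize(im[v-35:v+35,u-35:u+35],(400,400),interpolation=cv2.INTER_CUBIC))
cv2.imwrite("pics/crop1.png",np.hstack(big)[...,::-1])
for n in D:
    im,d,P=D[n]["im"],D[n]["d"],D[n]["P"]; c=get_calibration(n); X=cloud(d,c,P)
    h=cv2.cvtColor(im,cv2.COLOR_RGB2HSV); H,S,V=[h[...,i].astype(int) for i in range(3)]
    ok=(d>0)&(X[...,2]>-.02)&(X[...,2]<.16)&(X[...,0]>.3)&(X[...,0]<.95)
    for nm,m in {"blue":(H>100)&(H<125)&(S>120)&(V>50),"red":((H<6)|(H>174))&(S>150)&(V>80),"orange":(H>6)&(H<16)&(S>150)&(V>120)}.items():
        k,L,st,ce=cv2.connectedComponentsWithStats((m&ok).astype(np.uint8))
        for i in range(1,k):
            if st[i,4]>=12:
                p=X[L==i]; print(n,nm,ce[i].round(1),st[i,4],"med",np.median(p,0).round(4),"zmax",np.percentile(p[:,2],95).round(4))
E
```

```text
scene blue [246.3 166. ] 23 med [ 0.6013 -0.3072  0.0473] zmax 0.0495
scene blue [258.4 169.6] 41 med [ 0.5827 -0.2743  0.0476] zmax 0.0503
scene blue [344.5 278.1] 109 med [0.6521 0.1322 0.0754] zmax 0.0774
scene red [385.7 280.2] 19 med [0.5911 0.1917 0.0754] zmax 0.0773
scene orange [344.1 220. ] 29 med [0.5388 0.0046 0.0641] zmax 0.0659
scene orange [311.7 234.6] 32 med [ 0.6217 -0.0089  0.0622] zmax 0.0654
scene orange [349.8 336.4] 15 med [0.7114 0.2175 0.02  ] zmax 0.0224
side blue [329.7 212.2] 30 med [0.6528 0.1305 0.0746] zmax 0.0764
side blue [379.9 362.3] 202 med [ 0.576  -0.3046  0.0444] zmax 0.0495
side orange [283.6 161.1] 38 med [0.62   0.4093 0.0581] zmax 0.065
side orange [342.6 256.9] 17 med [ 0.6215 -0.0178  0.0631] zmax 0.0666
side orange [308.8 262.4] 24 med [0.538  0.002  0.0622] zmax 0.0654
side orange [371.2 311.6] 19 med [ 0.6299 -0.1643  0.0155] zmax 0.0204
side orange [303.8 324. ] 20 med [ 0.4694 -0.1301  0.0156] zmax 0.0211
wrist blue [349.6  40.1] 1443 med [0.6515 0.1331 0.0754] zmax 0.0767
wrist red [238.8  83.3] 227 med [0.5722 0.1047 0.0748] zmax 0.076
wrist orange [205.6 213.7] 323 med [0.5391 0.0066 0.0634] zmax 0.0644
wrist orange [308.7 234.7] 328 med [ 0.6229 -0.0106  0.0634] zmax 0.0645
```

View pics/crop1.png

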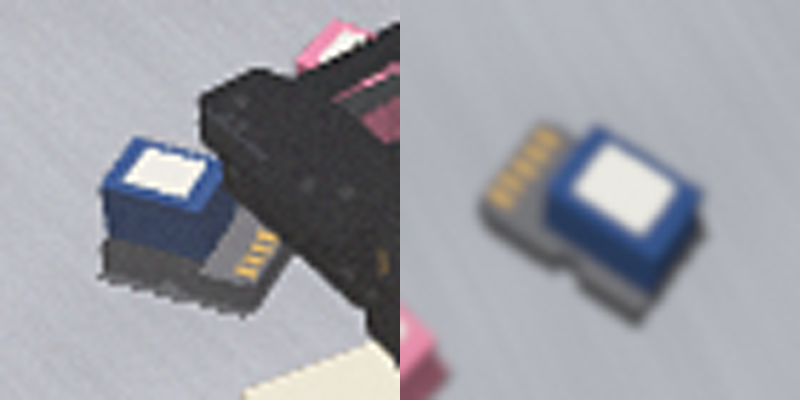

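The crop confirms the blue module: in the left (scene) half its blue top is at (165,165), the brass nose points right and down. In the side half the nose points up and left. I'll take closer wrist views on the way.

Request:
{"name": "servo_tool", "arguments": {
  "moves": "-0.8 0 0 0 0 0;-1 0 0 0 0 0;-0.5 0 0 0 0 0;0 0 0 0 0 0",
  "jaw": 1
}}

```text
clock: 0.65
ee_pos: [0.6245, -0.1404, 0.2439]
tcp_rot: [-179.9, 0.0, 89.8]
contact_force: [0.2, -0.4, -0.5]
finger_gap: 1.0
grasp_force: 0.0
```

```bash
python3 - <<'E'
from h import *
im,d,c,P=shot("wrist"); cv2.imwrite("pics/w1.png",im[...,::-1]); np.savez("w1.npz",im=im,d=d,P=P); print(get_obs()["ee_pos"],get_obs()["dq"].round(2))
E
```

```text
[ 0.62463136 -0.13876285  0.2439926 ] [ 2.   -0.59  0.43  0.5   0.16  0.22]
```

Request:
{"name": "servo_tool", "arguments": {
  "moves": "-1 0 0 0 0 0;-1 0 0 0 0 0;-1 -0.5 0 0 0 0;0 0 0 0 0 0;0 0 0 0 0 0"
}}

```text
clock: 1.32
ee_pos: [0.5974, -0.3126, 0.2443]
tcp_rot: [-180.0, -0.1, 90.0]
contact_force: [0.4, -0.1, 0.1]
finger_gap: 0.996
grasp_force: 0.0
```

```bash
python3 - <<'E'
from h import *
im,d,c,P=shot("wrist"); cv2.imwrite("pics/w2.png",im[...,::-1]); np.savez("w2.npz",im=im,d=d,P=P); print(get_obs()["ee_pos"],get_obs()["dq"].round(2))
a=cv2.imread("pics/w1.png");cv2.imwrite("pics/w12.png",np.vstack([a[:300],im[:300,:,::-1]]))
E
```

```text
[ 0.59769224 -0.31200447  0.24443101] [ 0.72 -0.14 -0.11 -0.26 -0.11 -0.26]
```

View pics/w12.png

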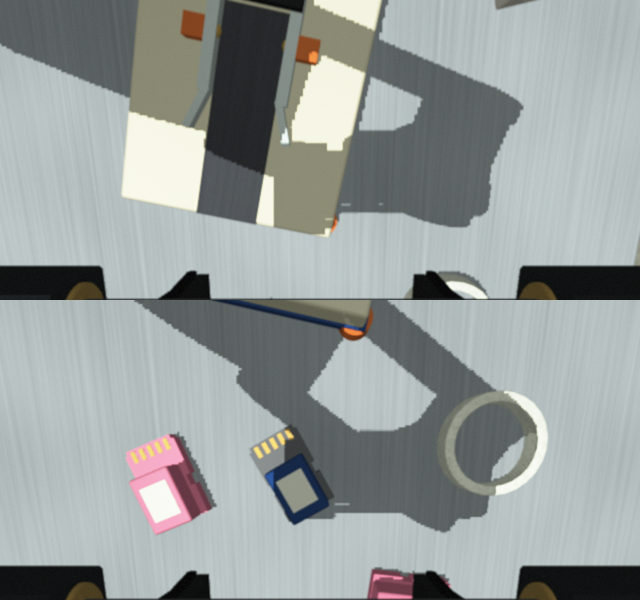

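The upper half (w1) shows the rail entry. The deck's front corners are at (122,195) and (330,235), the housings at (193,25) and (308,50). The lower half (w2) shows the blue module at (297,490) with its nose up and left, one pink look-alike at (165,490) and the other at (390,585).

```bash
python3 - <<'E'
from h import *
D={n:np.load(f"{n}.npz") for n in("w1","w2","wrist0")}; c=get_calibration("wrist")
X={n:cloud(D[n]["d"],c,D[n]["P"]) for n in D}
# module
x=X["w2"]; roi=np.zeros((480,640),bool); roi[120:240,240:350]=1
p=x[roi]; 
for z0,z1,nm in((.04,.056,"top"),(.008,.06,"all")):
    m=roi&(x[...,2]>z0)&(x[...,2]<z1)
    m=cv2.morphologyEx(m.astype(np.uint8),cv2.MORPH_OPEN,np.ones((3,3)))>0
    q=x[m]; r=cv2.minAreaRect((q[:,:2]*1000).astype(np.float32)); print(nm,m.sum(),r,"z",np.median(q[:,2]),"cent",q.mean(0).round(4))
im=D["w2"]["im"]; h=cv2.cvtColor(im,cv2.COLOR_RGB2HSV)
br=roi&(h[...,0]>15)&(h[...,0]<32)&(h[...,1]>90)&(h[...,2]>100); print("brass",br.sum(),x[br].mean(0).round(4))
print("bench z",np.median(x[300:330 if 0 else 100:,:100][...,2][:1]) , np.median(x[60:100,20:100,2]))
# console deck
x=X["w1"]; m=((x[...,2]>.042)&(x[...,2]<.07)).astype(np.uint8); m[262:]=0
cs=max(cv2.findContours(m,0,cv2.CHAIN_APPROX_NONE)[0],key=cv2.contourArea)[:,0,:].astype(float)
for nm,a in {"left":(cs[:,0]<160)&(cs[:,1]<185)&(cs[:,1]>10),"front":(cs[:,1]>190)&(cs[:,0]>140)&(cs[:,0]<315),"right":(cs[:,0]>335)&(cs[:,1]>10)&(cs[:,1]<200)}.items():
    w=np.array([onz(u,.05,c,D["w1"]["P"])[:2] for u in cs[a]]); l=cv2.fitLine(w.astype(np.float32),cv2.DIST_HUBER,0,.001,.001).ravel()
    print(nm,len(w),l.round(4),"deg",np.degrees(np.arctan2(l[1],l[0])).round(2))
print("deck z",np.median(x[180:215,215:250,2]))
# walls
for n in("w1","wrist0"):
    x=X[n]; h=cv2.cvtColor(D[n]["im"],cv2.COLOR_RGB2HSV)
    o=(h[...,0]<18)&(h[...,1]>120)&(x[...,2]>.058)&(x[...,2]<.07)&(x[...,1]<.08)
    k,L,st,ce=cv2.connectedComponentsWithStats(o.astype(np.uint8))
    for i in range(1,k):
        if st[i,4]>100: q=x[L==i]; print(n,"housing",ce[i],q.mean(0).round(4), cv2.minAreaRect((q[:,:2]*1000).astype(np.float32)))
E
```

```text
top 2536 ((585.2366943359375, -288.9089660644531), (36.067237854003906, 49.94477081298828), 29.473899841308594) z 0.04753361377926493 cent [ 0.5853 -0.2882  0.0475]
all 4581 ((578.7898559570312, -277.6388854980469), (48.10459899902344, 76.00120544433594), 29.488542556762695) z 0.04640418815893593 cent [ 0.5801 -0.2765  0.0334]
brass 285 [ 0.5643 -0.2505  0.0172]
bench z nan -0.0005333289817761322
left 174 [ 0.202   0.9794  0.4851 -0.029 ] deg 78.35
front 175 [ 0.9796 -0.201   0.5361 -0.1361] deg -11.6
right 189 [ 0.2023  0.9793  0.6617 -0.0503] deg 78.33
deck z 0.049752673992831786
w1 housing [192.17877095  24.52327747] [0.5389 0.0059 0.0634] ((539.0008544921875, 6.324704647064209), (16.610200881958008, 15.860149383544922), 78.81431579589844)
w1 housing [307.3040153   49.85086042] [ 0.6223 -0.0113  0.0633] ((622.3564453125, -11.066801071166992), (16.33638572692871, 15.525708198547363), 78.2652816772461)
wrist0 housing [205.7972973  213.42702703] [0.5394 0.007  0.0632] ((539.32080078125, 6.36912727355957), (16.204374313354492, 15.039710998535156), 79.2337417602539)
wrist0 housing [308.59408602 234.29032258] [ 0.6225 -0.0103  0.0633] ((622.493408203125, -10.73751449584961), (16.15317726135254, 15.305336952209473), 78.82743835449219)
  return _methods._mean(a, axis=axis, dtype=dtype,
  ret = ret.dtype.type(ret / rcount)
```

```bash
python3 - <<'E'
from h import *
t=T()[:3,3]; print(t,get_obs()["joints"].round(1))
for n in("scene","side"):
    im,d,c,P=shot(n); X=cloud(d,c,P); k=(d>0)&(abs(X[...,0]-t[0])<.075)&(abs(X[...,1]-t[1])<.03)&(X[...,2]>.1)
    q=X[k]; print(n,len(q),np.sort(q[:,2])[:12].round(4)); z0=q[:,2].min(); print(q[q[:,2]<z0+.004].mean(0).round(4))
# pink extents
D=np.load("w2.npz"); c=get_calibration("wrist"); X=cloud(D["d"],c,D["P"]); h=cv2.cvtColor(D["im"],cv2.COLOR_RGB2HSV)
m=(h[...,0]>160)&(h[...,1]>60)&(X[...,2]>.005)&(X[...,2]<.06); 
k,L,st,ce=cv2.connectedComponentsWithStats(m.astype(np.uint8))
for i in range(1,k):
    if st[i,4]>200: q=X[L==i]; print(ce[i],q.min(0).round(3),q.max(0).round(3))
E
```

```text
[ 0.59769224 -0.31200447  0.24443101] [-34.3  19.3  79.3   0.   81.4 -34.4]
scene 2915 [0.2219 0.2221 0.2222 0.223  0.2236 0.2238 0.2239 0.224  0.224  0.2243
 0.2245 0.2245]
[ 0.5966 -0.3076  0.2244]
side 6432 [0.2212 0.2218 0.2218 0.2232 0.2234 0.2235 0.2237 0.2242 0.2243 0.2243
 0.2247 0.225 ]
[ 0.6061 -0.3195  0.2238]
[168.11423795 182.04179437] [ 0.431 -0.326  0.005] [ 0.501 -0.244  0.05 ]
[389.46289425 285.85435993] [ 0.655 -0.402  0.005] [ 0.698 -0.373  0.049]
```

Request:
{"name": "servo_tool", "arguments": {
  "moves": "0.38 -0.2 0 0 0 0;0 0 0.4 0 0 -0.92;0 0 0.6 0 0 -0.92;0 0 0.6 0 0 -0.92;0 0 0.6 0 0 -0.92;0 0 0.2 0 0 0;0 0 0 0 0 0;0 0 0 0 0 0",
  "jaw": 0.5
}}

```text
clock: 2.48
ee_pos: [0.5864, -0.2915, 0.1027]
tcp_rot: [179.9, 0.2, 119.4]
contact_force: [0.5, -0.2, 0.7]
finger_gap: 0.754
grasp_force: 0.0
```

```bash
cat > goto.py <<'E'
from h import *
import sys
x,y,z,yaw=map(float,sys.argv[1:5]); M=T(); o=get_obs()
dl=M[:3,:3].T@(np.array([x,y,z])-M[:3,3]); print("pos",M[:3,3].round(4),"rot",o["tcp_rot"].round(2),"units",(dl/.06).round(3),"turn z",round(-((yaw-o["tcp_rot"][2]+180)%360-180)/8,3),"t",round(o["clock"],2),"F",o["contact_force"].round(1))
E
python3 goto.py .5852 -.2889 .042 119.5
```

```text
pos [ 0.5864 -0.2915  0.1027] rot [1.7992e+02 1.6000e-01 1.1939e+02] units [0.05  0.002 1.011] turn z -0.013 t 2.48 F [ 0.5 -0.2  0.7]
```

Accurate. Descend, then grip.

Request:
{"name": "servo_tool", "arguments": {
  "moves": "0.05 0 0.3 0 0 0;0 0 0.3 0 0 0;0 0 0.25 0 0 0;0 0 0.16 0 0 0;0 0 0 0 0 0"
}}

```text
clock: 3.1
ee_pos: [0.5828, -0.2881, 0.0384]
tcp_rot: [-179.9, -0.1, 119.4]
contact_force: [-1.0, 0.4, 0.2]
finger_gap: 0.753
grasp_force: 0.0
```

Request:
{"name": "servo_tool", "arguments": {
  "moves": "0 0 0 0 0 0;0 0 0 0 0 0;0 0 0 0 0 0;0 0 0 0 0 0",
  "jaw": -1,
  "newtons": 30
}}

```text
clock: 3.6
ee_pos: [0.5839, -0.2886, 0.0404]
tcp_rot: [180.0, 0.0, 119.4]
contact_force: [0.5, -0.0, 1.3]
finger_gap: 0.407
grasp_force: 30.0
```

Request:
{"name": "servo_tool", "arguments": {
  "moves": "0 0 -0.4 0 0 0;0 0 -0.7 0 0 0;0 0 -0.6 0 0 0.85;0 0 0 0 0 0.86;0 0 0 0 0 0.86;0 0 0 0 0 0.86;0 0 0 0 0 0.86;0 0 0 0 0 0.84;0 0 0 0 0 0"
}}

```text
clock: 4.72
ee_pos: [0.5833, -0.2883, 0.1415]
tcp_rot: [-180.0, -0.0, 78.5]
contact_force: [0.4, -0.4, -1.9]
finger_gap: 0.411
grasp_force: 30.0
```

```bash
python3 goto.py .5540 -.1316 .11 78.35; python3 -c "
from h import *
o=get_obs();print(o['finger_gap'],o['grasp_force'],o['joints'].round(1))"
```

```text
pos [ 0.5833 -0.2883  0.1415] rot [-1.7995e+02 -2.0000e-02  7.8460e+01] units [ 2.461 -0.999  0.526] turn z 0.014 t 4.72 F [ 0.4 -0.4 -1.9]
0.4109470851781468 29.99861015472561 [-33.2  21.   88.6  -0.   70.4 -21.7]
```

Request:
{"name": "servo_tool", "arguments": {
  "moves": "0.6 -0.3 0 0 0 0;0.8 -0.3 0 0 0 0;0.7 -0.3 0 0 0 0;0.36 -0.1 0.2 0 0 0;0 0 0.32 0 0 0;0 0 0 0 0 0;0 0 0 0 0 0"
}}

```text
clock: 5.6
ee_pos: [0.5546, -0.133, 0.1104]
tcp_rot: [-180.0, 0.0, 78.3]
contact_force: [0.2, -1.1, -2.2]
finger_gap: 0.411
grasp_force: 30.0
```

```bash
python3 goto.py .5540 -.1316 .091 78.35; python3 - <<'E'
from h import *
for n in("scene","side"):
    im,d,c,P=shot(n); cv2.imwrite(f"pics/{n}3.png",im[...,::-1])
    np.savez(f"{n}3.npz",im=im,d=d,P=P)
a=cv2.imread("pics/scene3.png")[130:330,200:450]; b=cv2.imread("pics/side3.png")[180:380,230:480]
cv2.imwrite("pics/c3.png",np.hstack([cv2.resize(a,None,fx=1.6,fy=1.6),cv2.resize(b,None,fx=1.6,fy=1.6)]))
E
```

```text
pos [ 0.5546 -0.133   0.1104] rot [-1.7998e+02  1.0000e-02  7.8350e+01] units [ 0.021 -0.014  0.324] turn z -0.0 t 5.6 F [ 0.2 -1.1 -2.2]
```

View pics/c3.png

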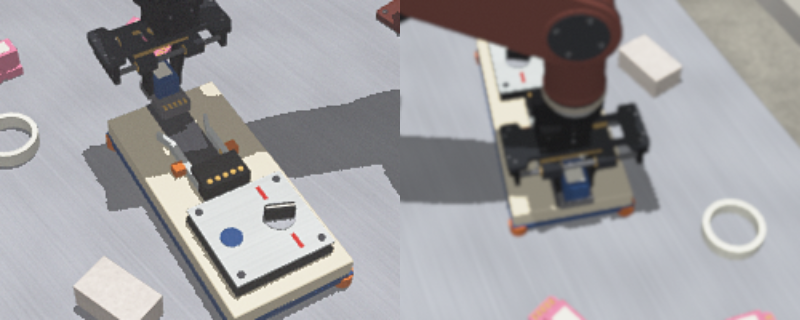

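The left half shows the module held level above the deck, its nose at (172,102) pointing at the rail mouth (185,130). In the right half it is centred on the stripe. Now lower and slide in.

Request:
{"name": "servo_tool", "arguments": {
  "moves": "0.02 -0.01 0.2 0 0 0;0 0 0.1 0 0 0;0 0 0 0 0 0;0 0 0 0 0 0"
}}

```text
clock: 6.2
ee_pos: [0.5542, -0.1306, 0.0927]
tcp_rot: [-180.0, -0.0, 78.4]
contact_force: [0.3, -1.4, -2.1]
finger_gap: 0.414
grasp_force: 30.0
```

```bash
python3 goto.py .5793 -.0092 .091 78.35
```

```text
pos [ 0.5542 -0.1306  0.0927] rot [-180.    -0.    78.4] units [2.066 0.004 0.029] turn z 0.006 t 6.2 F [ 0.3 -1.4 -2.1]
```

Request:
{"name": "servo_tool", "arguments": {
  "moves": "0 0 0.03 0 0 0;0.2 0 0 0 0 0;0.2 0 0 0 0 0;0.2 0 0 0 0 0;0.2 0 0 0 0 0;0.2 0 0 0 0 0;0 0 0 0 0 0;0 0 0 0 0 0"
}}

```text
clock: 7.2
ee_pos: [0.5662, -0.0719, 0.0909]
tcp_rot: [-180.0, 0.0, 78.4]
contact_force: [-0.2, 0.5, -1.6]
finger_gap: 0.412
grasp_force: 30.0
```

```bash
python3 goto.py .5793 -.0092 .091 78.35
```

```text
pos [ 0.5662 -0.0719  0.0909] rot [-1.800e+02  1.000e-02  7.842e+01] units [ 1.067  0.004 -0.002] turn z 0.008 t 7.2 F [-0.2  0.5 -1.6]
```

No jam. Continue.

Request:
{"name": "servo_tool", "arguments": {
  "moves": "0.2 0 0 0 0 0;0.2 0 0 0 0 0;0.2 0 0 0 0 0;0.15 0 0 0 0 0;0.1 0 0 0 0 0;0.1 0 0 0 0 0;0 0 0 0 0 0;0 0 0 0 0 0"
}}

```text
clock: 8.2
ee_pos: [0.5779, -0.0145, 0.091]
tcp_rot: [180.0, -0.1, 78.4]
contact_force: [2.0, 4.9, -2.5]
finger_gap: 0.413
grasp_force: 30.0
```

```bash
python3 goto.py .5793 -.0092 .091 78.35
```

```text
pos [ 0.5779 -0.0145  0.091 ] rot [ 1.7999e+02 -1.4000e-01  7.8400e+01] units [0.091 0.005 0.   ] turn z 0.006 t 8.2 F [ 2.   4.9 -2.5]
```

Request:
{"name": "servo_tool", "arguments": {
  "moves": "0.05 0 0 0 0 0;0.04 0 0 0 0 0;0 0 0 0 0 0;0 0 0 0 0 0"
}}

```text
clock: 8.7
ee_pos: [0.5786, -0.0106, 0.0908]
tcp_rot: [-180.0, -0.0, 78.4]
contact_force: [0.3, -0.7, -2.9]
finger_gap: 0.415
grasp_force: 30.0
```

```bash
python3 goto.py .5793 -.0092 .091 78.35
```

```text
pos [ 0.5786 -0.0106  0.0908] rot [-179.97   -0.     78.4 ] units [ 0.025  0.008 -0.003] turn z 0.006 t 8.7 F [ 0.3 -0.7 -2.9]
```

Request:
{"name": "servo_tool", "arguments": {
  "moves": "0.03 0 0 0 0 0;0 0 0 0 0 0;0 0 0 0 0 0"
}}

```text
clock: 9.07
ee_pos: [0.5791, -0.0089, 0.0909]
tcp_rot: [-180.0, 0.0, 78.4]
contact_force: [-0.5, 0.4, -1.2]
finger_gap: 0.41
grasp_force: 30.0
```

```bash
python3 goto.py .5793 -.0092 .091 78.35
```

```text
pos [ 0.5791 -0.0089  0.0909] rot [-179.99    0.     78.4 ] units [-0.005  0.005 -0.002] turn z 0.007 t 9.07 F [-0.5  0.4 -1.2]
```

Request:
{"name": "servo_tool", "arguments": {
  "moves": "0 0 0 0 0 0;0 0 0 0 0 0;0 0 0 0 0 0;0 0 -0.3 0 0 0;0 0 -0.8 0 0 0;0 0 -0.9 0 0 0;-0.5 0 -0.6 0 0 0;0 0 0 0 0 0;0 0 0 0 0 0",
  "jaw": 0.4
}}

```text
clock: 10.2
ee_pos: [0.5729, -0.0381, 0.2472]
tcp_rot: [180.0, -0.0, 78.4]
contact_force: [0.2, 0.6, -0.5]
finger_gap: 0.703
grasp_force: 0.0
```

```bash
python3 - <<'E'
from h import *
im,d,c,P=shot("wrist"); X=cloud(d,c,P); cv2.imwrite("pics/w4.png",im[...,::-1]); np.savez("w4.npz",im=im,d=d,P=P)
print(P[:3,3], get_obs()["ee_pos"])
m=((X[...,2]>.09)&(X[...,2]<.104)&(abs(X[...,0]-.58)<.06)&(abs(X[...,1]+.0)<.05)).astype(np.uint8)
m=cv2.morphologyEx(m,cv2.MORPH_OPEN,np.ones((3,3)))>0; q=X[m]; r=cv2.minAreaRect((q[:,:2]*1000).astype(np.float32)); print(m.sum(),r,np.median(q[:,2]))
u=np.array([.202,.979]); n=np.array([.979,-.202]); o=np.array(r[0])/1000+.013*u
print("module origin",o.round(4),"err along,across",((o-[.5817,.0027])@u).round(4),((o-[.5817,.0027])@n).round(4))
h=cv2.cvtColor(im,cv2.COLOR_RGB2HSV)
oo=(h[...,0]<18)&(h[...,1]>120)&(X[...,2]>.055)&(X[...,2]<.07)&(X[...,1]<.08)
k,L,st,ce=cv2.connectedComponentsWithStats(oo.astype(np.uint8)); H=[]
for i in range(1,k):
    if st[i,4]>80: b=cv2.minAreaRect((X[L==i][:,:2]*1000).astype(np.float32)); print(b); H.append(b[0])
if len(H)==2: det=np.mean(H,0)/1000; print("rel detent along (want 5mm)",((o-det)@u).round(4),"across",((o-det)@n).round(4))
E
```

```text
[0.58639523 0.0274477  0.38686475] [ 0.57244809 -0.03779709  0.24613824]
3390 ((578.59423828125, -9.50484848022461), (49.69389724731445, 35.8281135559082), 78.97628021240234) 0.09752550295541687
module origin [0.5812 0.0032] err along,across 0.0004 -0.0006
((538.8319091796875, 6.693493843078613), (15.240095138549805, 15.260777473449707), 78.1668701171875)
((622.1873779296875, -10.853437423706055), (16.056612014770508, 15.341998100280762), 78.5201416015625)
rel detent along (want 5mm) 0.0053 across -0.0004
```

View pics/w4.png

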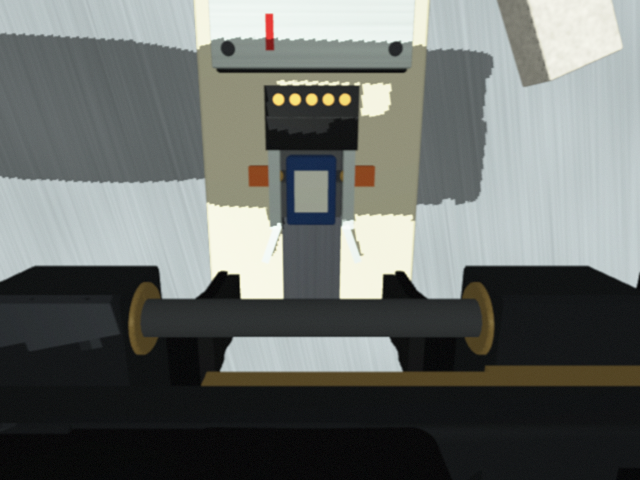

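The module sits between the housings (258,176) and (365,176) with its nose under the hood. It is 5.3 mm past the detent (5 mm wanted), so it is home. Next, look at the panel.

Request:
{"name": "servo_tool", "arguments": {
  "moves": "0.8 0.1 0 0 0 0;0.9 0.1 0 0 0 0;0.5 0.1 0 0 0 0;0 0 0 0 0 0;0 0 0 0 0 0"
}}

```text
clock: 10.88
ee_pos: [0.6164, 0.0874, 0.2455]
tcp_rot: [-179.9, 0.1, 78.4]
contact_force: [-0.7, 0.0, -0.3]
finger_gap: 0.699
grasp_force: 0.0
```

```bash
python3 - <<'E'
from h import *
im,d,c,P=shot("wrist"); X=cloud(d,c,P); cv2.imwrite("pics/w5.png",im[...,::-1]); np.savez("w5.npz",im=im,d=d,P=P)
print(get_obs()["ee_pos"])
for lo,hi in((.088,.106),(.094,.106)):
    m=((X[...,2]>lo)&(X[...,2]<hi)&(abs(X[...,0]-.58)<.05)&(abs(X[...,1]-.148)<.05)).astype(np.uint8)
    q=X[m>0]; r=cv2.minAreaRect((q[:,:2]*1000).astype(np.float32)); print(m.sum(),r,np.median(q[:,2]).round(4))
h=cv2.cvtColor(im,cv2.COLOR_RGB2HSV); H,S,V=[h[...,i] for i in range(3)]; ok=(X[...,2]>.068)&(X[...,2]<.082)&(X[...,1]>.05)
print("panel z",np.median(X[ok][:,2]))
for nm,k in {"red":((H<6)|(H>174))&(S>150)&(V>80),"blue":(H>100)&(H<125)&(S>120)&(V>50)}.items():
    k2,L,st,ce=cv2.connectedComponentsWithStats((k&ok).astype(np.uint8))
    for i in range(1,k2):
        if st[i,4]>60: print(nm,ce[i].round(),st[i,4],X[L==i].mean(0).round(4))
E
```

```text
[0.61651516 0.0868876  0.24583609]
1001 ((581.044189453125, 147.67868041992188), (12.142948150634766, 40.04537582397461), 58.36668395996094) 0.0963
950 ((581.0376586914062, 147.69309997558594), (12.072871208190918, 40.01451110839844), 58.234886169433594) 0.0963
panel z 0.07459924720553146
red [248.  96.] 211 [0.5902 0.1906 0.0749]
red [252. 214.] 170 [0.5724 0.1043 0.0749]
blue [345. 158.] 1130 [0.6518 0.1329 0.0755]
```

View pics/w5.png

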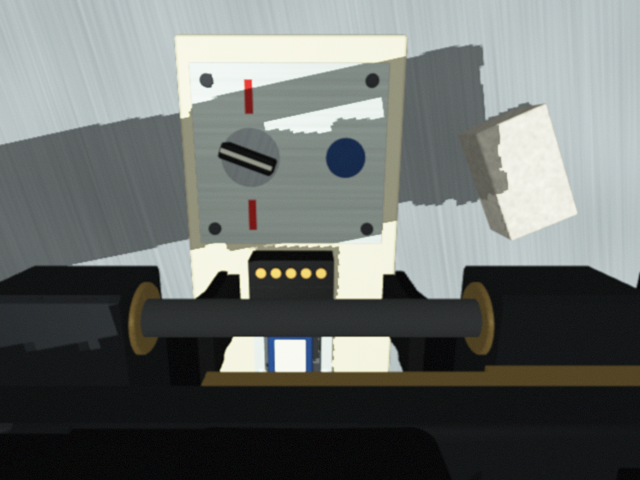

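The panel has the wing at (248,158) and the pad at (345,158), with red marks at (248,96) and (252,214). The wing lies at 148.3°, 70° counter-clockwise of the marks, and its axis is at (0.581,0.1477). Next, align the jaws across it.

Request:
{"name": "servo_tool", "arguments": {
  "moves": "0.44 -0.39 0 0 0 0;0.44 -0.39 0 0 0 0;0 0 0.2 0 0 -0.97;0 0 0.2 0 0 -0.97;0 0 0.2 0 0 -0.97;0 0 0.2 0 0 -0.97;0 0 0.2 0 0 -0.97;0 0 0.2 0 0 -0.97;0 0 0 0 0 -0.97;0 0 0 0 0 -0.97",
  "jaw": 0.2
}}

```text
clock: 12.18
ee_pos: [0.5817, 0.1472, 0.1745]
tcp_rot: [-180.0, -0.0, 140.6]
contact_force: [0.8, 0.4, 0.5]
finger_gap: 0.6
grasp_force: 0.0
```

Request:
{"name": "servo_tool", "arguments": {
  "moves": "0 0 0 0 0 -0.97;0 0 0 0 0 0;0 0 0 0 0 0"
}}

```text
clock: 12.55
ee_pos: [0.5819, 0.1479, 0.1749]
tcp_rot: [-180.0, -0.0, 148.0]
contact_force: [0.2, -0.0, 0.2]
finger_gap: 0.599
grasp_force: 0.0
```

```bash
python3 goto.py .5810 .1477 .101 148.3
```

```text
pos [0.5819 0.1479 0.1749] rot [-179.99   -0.    148.04] units [ 0.012 -0.01   1.232] turn z -0.033 t 12.55 F [ 0.2 -0.   0.2]
```

Request:
{"name": "servo_tool", "arguments": {
  "moves": "0.01 -0.01 0.4 0 0 -0.03;0 0 0.4 0 0 0;0 0 0.3 0 0 0;0 0 0.13 0 0 0;0 0 0 0 0 0;0 0 0 0 0 0"
}}

```text
clock: 13.3
ee_pos: [0.5819, 0.1485, 0.1021]
tcp_rot: [179.9, 0.1, 148.5]
contact_force: [-0.7, 0.0, -1.0]
finger_gap: 0.603
grasp_force: 0.0
```

Request:
{"name": "servo_tool", "arguments": {
  "moves": "0 0 0 0 0 0;0 0 0 0 0 0;0 0 0 0 0 0;0 0 0 0 0 0",
  "jaw": -1,
  "newtons": 15
}}

```text
clock: 13.8
ee_pos: [0.5812, 0.1484, 0.1012]
tcp_rot: [180.0, -0.0, 148.5]
contact_force: [-0.5, -0.2, 0.4]
finger_gap: 0.23
grasp_force: 0.0
```

Request:
{"name": "servo_tool", "arguments": {
  "moves": "0 0 0 0 0 0;0 0 0 0 0 0;0 0 0 0 0 0"
}}

```text
clock: 14.18
ee_pos: [0.5804, 0.1472, 0.1008]
tcp_rot: [-179.8, -0.0, 148.5]
contact_force: [-3.2, -4.2, 0.9]
finger_gap: 0.136
grasp_force: 15.0
```

Request:
{"name": "servo_tool", "arguments": {
  "moves": "0 0 0 0 0 0.8;0 0 0 0 0 0.8;0 0 0 0 0 0.8;0 0 0 0 0 0.8;0 0 0 0 0 0.8;0 0 0 0 0 0.8;0 0 0 0 0 0.8;0 0 0 0 0 0.8;0 0 0 0 0 0.8;0 0 0 0 0 0.8"
}}

```text
clock: 15.42
ee_pos: [0.5811, 0.1475, 0.1011]
tcp_rot: [-180.0, 0.1, 84.3]
contact_force: [-1.1, -3.6, 1.3]
finger_gap: 0.134
grasp_force: 15.0
```

Request:
{"name": "servo_tool", "arguments": {
  "moves": "0 0 0 0 0 0.77;0 0 0 0 0 0;0 0 0 0 0 0;0 0 0 0 0 0"
}}

```text
clock: 15.92
ee_pos: [0.5812, 0.1475, 0.1012]
tcp_rot: [180.0, 0.1, 78.4]
contact_force: [-1.4, -6.4, 1.5]
finger_gap: 0.138
grasp_force: 15.0
```

```bash
python3 goto.py .5810 .1477 .101 78.35
```

```text
pos [0.5812 0.1475 0.1012] rot [1.7999e+02 7.0000e-02 7.8430e+01] units [ 0.002 -0.004  0.003] turn z 0.009 t 15.93 F [-1.4 -6.4  1.5]
```

Request:
{"name": "servo_tool", "arguments": {
  "moves": "0 0 0 0 0 0;0 0 0 0 0 0;0 0 0 0 0 0;0 0 -0.3 0 0 0;0 0 -0.8 0 0 0;-0.5 0.4 -0.9 0 0 0;-0.5 0.4 -0.4 0 0 0;0 0 0 0 0 0;0 0 0 0 0 0",
  "jaw": 0
}}

```text
clock: 17.05
ee_pos: [0.6147, 0.0821, 0.2422]
tcp_rot: [-180.0, -0.0, 78.3]
contact_force: [-0.1, -0.5, 0.1]
finger_gap: 0.501
grasp_force: 0.0
```

```bash
python3 - <<'E'
from h import *
im,d,c,P=shot("wrist"); X=cloud(d,c,P); cv2.imwrite("pics/w6.png",im[...,::-1])
m=((X[...,2]>.088)&(X[...,2]<.106)&(abs(X[...,0]-.58)<.05)&(abs(X[...,1]-.148)<.05))
q=X[m]; r=cv2.minAreaRect((q[:,:2]*1000).astype(np.float32)); print(m.sum(),r)
h=cv2.cvtColor(im,cv2.COLOR_RGB2HSV); H,S,V=[h[...,i] for i in range(3)]; ok=(X[...,2]>.055)&(X[...,2]<.082)&(X[...,1]>.05)
k=(H>100)&(H<125)&(S>120)&(V>50)&ok; print("pad",k.sum(),X[k].mean(0))
m=(X[...,2]>.09)&(X[...,2]<.104)&(abs(X[...,0]-.58)<.04)&(abs(X[...,1])<.04); print("module",m.sum(),cv2.minAreaRect((X[m][:,:2]*1000).astype(np.float32)))
E
python3 goto.py .6518 .133 .12 78.35
```

```text
1051 ((581.1536254882812, 147.8245391845703), (39.041141510009766, 12.269744873046875), 77.99585723876953)
pad 1172 [0.65147697 0.13327816 0.07541431]
module 1584 ((578.3178100585938, -11.103689193725586), (31.46177101135254, 35.640716552734375), 79.05900573730469)
pos [0.6142 0.0825 0.2414] rot [-179.9    -0.     78.35] units [0.951 0.447 2.022] turn z -0.001 t 17.1 F [ 0.1 -0.5  0.7]
```

View pics/w6.png

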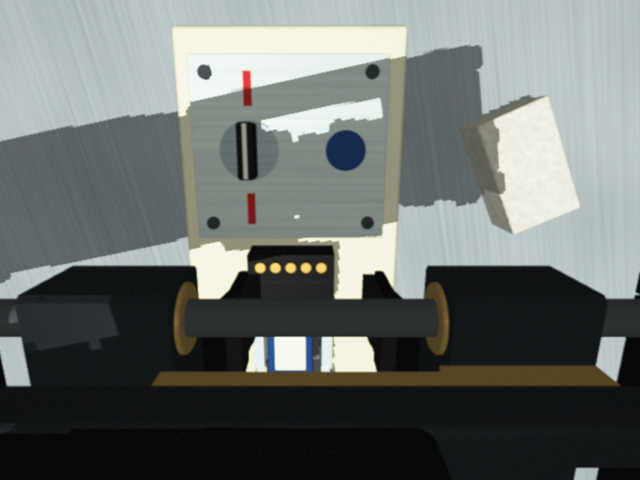

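The wing (246,151) is now in line with both marks (248,88) and (252,209), about 0.3° off. Shut the jaws and move over the pad.

Request:
{"name": "servo_tool", "arguments": {
  "moves": "0.5 0.25 0 0 0 0;0.45 0.2 0.4 0 0 0;0 0 0.6 0 0 0;0 0 0.6 0 0 0;0 0 0.35 0 0 0;0 0 0 0 0 0;0 0 0 0 0 0",
  "jaw": -1
}}

```text
clock: 17.98
ee_pos: [0.6539, 0.1324, 0.1266]
tcp_rot: [179.9, -0.0, 78.3]
contact_force: [-0.3, -0.4, 0.2]
finger_gap: 0.005
grasp_force: 0.0
```

```bash
python3 goto.py .6516 .133 .086 78.35; python3 -c "
from h import *
print(get_obs()['finger_gap'])"
```

```text
pos [0.6539 0.1324 0.1266] rot [ 1.7989e+02 -4.0000e-02  7.8330e+01] units [ 0.001 -0.041  0.676] turn z -0.002 t 17.98 F [-0.3 -0.4  0.2]
0.005109858559095278
```

Request:
{"name": "servo_tool", "arguments": {
  "moves": "0 -0.03 0.2 0 0 0;0 0 0.2 0 0 0;0 0 0.1 0 0 0;0 0 0.05 0 0 0;0 0 0.05 0 0 0;0 0 0 0 0 0;0 0 0 0 0 0"
}}

```text
clock: 18.85
ee_pos: [0.6511, 0.1325, 0.0896]
tcp_rot: [-180.0, 0.0, 78.3]
contact_force: [-3.6, -0.1, 5.4]
finger_gap: 0.005
grasp_force: 2.7
```

Request:
{"name": "servo_tool", "arguments": {
  "moves": "0 0 0.04 0 0 0;0 0 0.03 0 0 0;0 0 0 0 0 0;0 0 0 0 0 0"
}}

```text
clock: 19.35
ee_pos: [0.6515, 0.1326, 0.0873]
tcp_rot: [180.0, 0.0, 78.3]
contact_force: [-8.5, -1.7, 15.4]
finger_gap: 0.002
grasp_force: 7.3
```

Request:
{"name": "servo_tool", "arguments": {
  "moves": "0 0 0.02 0 0 0;0 0 0 0 0 0;0 0 0 0 0 0;0 0 0 0 0 0"
}}

```text
clock: 19.85
ee_pos: [0.6515, 0.1326, 0.0872]
tcp_rot: [180.0, 0.0, 78.3]
contact_force: [-11.6, -2.5, 20.9]
finger_gap: 0.004
grasp_force: 10.3
```

```bash
python3 - <<'E'
from h import *
n=np.array([.979,-.202]);u=np.array([.202,.979])
for k in("scene","wrist","side"):
    im,d,c,P=shot(k); X=cloud(d,c,P); r=X[...,:2]-np.array([.6104,.1416]); a=r@n; b=r@u
    h=cv2.cvtColor(im,cv2.COLOR_RGB2HSV)
    m=(d>0)&(abs(a)<.066)&(abs(b)<.062)&(X[...,2]>.05)&(X[...,2]<.085)&(abs(b)>.025)&(h[...,1]<60)
    q=(abs(a-.0)<.0)  
    print(k,"panel top",m.sum(),np.median(X[m][:,2]).round(4))
    w=(d>0)&(X[...,2]>.078)&(X[...,2]<.106)&(np.hypot(a+.03,b)<.026)
    if w.sum()>15: print(" wing",w.sum(),cv2.minAreaRect((X[w][:,:2]*1000).astype(np.float32)),np.percentile(X[w][:,2],90).round(4))
    t=(d>0)&(X[...,2]>.09)&(X[...,2]<.104)&(abs(X[...,0]-.58)<.04)&(abs(X[...,1]+.009)<.04)
    if t.sum()>15: print(" module",t.sum(),X[t].mean(0).round(4))
for _ in range(3): print(get_obs()["contact_force"].round(1))
print(get_obs()["ee_pos"],get_obs()["clock"])
E
```

```text
scene panel top 1049 0.0647
 wing 88 ((582.4388427734375, 147.0362548828125), (41.09004211425781, 12.629579544067383), 78.88497924804688) 0.0875
 module 158 [ 0.5876 -0.0159  0.0971]
wrist panel top 29797 0.0644
 wing 1993 ((581.2047729492188, 148.18312072753906), (39.92958450317383, 12.993712425231934), 77.50035858154297) 0.0872
side panel top 727 0.0645
 wing 54 ((581.5386352539062, 142.83639526367188), (38.19850540161133, 11.955309867858887), 77.10368347167969) 0.0882
 module 261 [ 0.5779 -0.0158  0.0971]
[-11.1  -1.8  20.8]
[-11.1  -1.8  20.8]
[-11.1  -1.8  20.8]
[0.6514827  0.13257214 0.08722479] 20.0
```

The panel top is at 0.0645 m, which is flush. The slot is aligned, the module is home, and the fingers press with about 21 N steadily.

```bash
python3 -c "
from bench import *
print(close_job())"
```

```text
the job is handed in; nothing more can be done
None
```

I handed the job in at about 20 s: the module is home on the rail and let go, the slot is within about 1° of the red marks, and the panel is still held flush at about 21 N; the verdict was not shown.

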